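# Load and lock the slide carrier in its dock

### The job

The carrier tray must come home to the stop at the near end of its dock, but a sprung bolt sticks out in its way: draw the bolt back by its black knob, push the knob sideways into the holding notch of the gate plate and let go, so that the bolt stays back by itself. Then drag the tray, for instance by its raised far lip, fully home, take the knob out of the notch so that the bolt springs back out into the tray's side notch and locks it. Only then set the chamber slide down gently, flat in the tray's pocket, let go, and leave the jar, the bottle and the bin where they are.

Things in the scene. Friction and masses are not known exactly. Their poses are not given: they have to be found in the camera images.
- dock: Dark metal dock fixed to the bench. Origin: on the bench, at the middle of its channel. +x along the channel away from its near stop, +y to the bolt side, z up. Channel floor 8 mm above the bench, 64 mm wide between rails with tops at 16 mm, open at the far end (floor to x = +120 mm). The bolt crosses the left rail at x = -65 mm; when out it sticks 9 mm into the channel, blocking the tray.
- stop (a point): Middle of the top edge of the near stop's inner face, at x = -110 mm in the dock, 22 mm above the bench. The tray is home with its near end against this face.
- gate_notch (a point): Where the knob's axis stands when held in the notch, on top of the aluminium gate plate, 26 mm above the bench (dock x = -49, y = +90 mm; axes as the dock's). The plate (48 x 49 mm) spans x -32 to +17, y -25 to +24 mm from here. Its hook-shaped slot guides the knob's stem: a straight leg outward (+y), a cross leg along +x at its outer end, then this short notch back inward (-y).
- bolt (a joint): Outward (dock +y) travel of the sprung bolt, m: 0 = fully out into the channel, 0.021 = fully drawn back. A spring pushes it to 0 (4 N at 0, 7 N at 0.021). The knob can cross sideways only above 0.018. Resting in the holding notch it reads 0.012, the bolt then 3 mm clear of the channel. Let go anywhere else, it snaps back.
- knob (a joint): Sideways (dock +x) position of the knob on the bolt, m: 0 = in line with the straight leg, 0.016 = end of travel, in line with the holding notch. A light spring (1 to 2 N) pushes it to 0. To free it from the notch: draw out until joint bolt is over 0.018, move back to 0, let go.
- knob_grip (a point): Centre of the knob's grip: black upright cylinder 16 mm across, 38 mm tall, foot 29.5 mm, top 67.5 mm and this point 48.5 mm above the bench. Axes as the dock's. With both joints 0 it lies at x = -65 mm, y = +78 mm in the dock; it moves with both joints.
- tray: Aluminium slide carrier, loose in the channel, 0.15 to 0.31 kg, 112 (x) x 60 (y) mm. Origin: centre of its underside; axes as the dock's within 3 degrees. Rim top 9 mm above its underside. A notch 15 mm wide in its left (+y) rim at x = -11 mm takes the bolt when the tray is home; its origin then lies at x = -54 mm in the dock.
- tray_lip (a point): Middle of the top edge of the tray's raised far lip, an upright wall 5 mm thick (x), 60 mm wide, its top 26 mm above the tray's underside (34 mm above the bench). The point is at mid-thickness, 53.5 mm beyond the tray's origin. Its outer side can be hooked from beyond.
- pocket (a point): Centre of the floor of the tray's pocket, a recess 84 (tray x) x 34 (tray y) mm, 5 mm deep, floor 4 mm above the tray's underside. The chamber slide lies in it lengthwise (either end first).
- slide_center (a point): Centre, half-way up, of the chamber slide, lying flat on the bench: glass slide 76 (its x) x 26 (its y) x 2 mm with a low white block of chambers and white lid on it, 60 x 24.5 mm, overall height 16 mm; 25 to 50 g. Fragile: must not be dropped.
- slide: The same chamber slide; origin at the centre of its underside, axes as for its centre point.
- jar: Bystander: round specimen jar 42 mm across, 55 mm tall, upright. Origin: centre of its underside.
- oil: Bystander: small amber bottle 30 mm across, 75 mm tall, upright. Origin: centre of its underside.
- bin: Bystander: empty white open bin 130 x 100 x 60 mm. Origin: centre of its underside.
Mind the look-alikes: they are no part of the job. Of the things that look like the tray, the largest one is meant.

How it is judged:
On the way, in this order (a step that is already met when the one before it is completed fails the run):
1. the bolt is held back with its knob in the holding notch, nothing touching it (value of joint bolt between 0.009 and 0.0155 m and value of joint knob above 0.013 m and contact force between the fingers and anything else below 0.3 N), for 0.3 s.
2. the tray is home against the near stop while the bolt is still held back (x of tray in the frame of dock below -0.05 m and z of tray in the frame of dock between 0.005 and 0.011 m and value of joint bolt between 0.009 and 0.0155 m and value of joint knob above 0.013 m), for 0.2 s.
3. the bolt has sprung out into the tray's notch with the tray home (x of tray in the frame of dock below -0.05 m and z of tray in the frame of dock between 0.005 and 0.011 m and value of joint bolt below 0.002 m), for 0.2 s.
4. the chamber slide lies flat in the pocket of the locked tray (all of step 3 and x of slide_center in the frame of pocket between -0.007 and 0.007 m and y of slide_center in the frame of pocket between -0.007 and 0.007 m and z of slide_center in the frame of pocket between 0.005 and 0.011 m and angle between slide_center's own z axis and vertical below 0.1 rad), for 0.2 s.
At the end, for the whole second after the job is handed in: The tray is home (within 4 mm of the stop, flat on the dock), the bolt is fully out in its notch (within 2 mm) with the knob back in line (within 3 mm), and the chamber slide lies flat, right way up and still in the pocket (centre within 7 mm of the pocket's, on its floor) (all of step 4 and value of joint knob below 0.003 m and linear speed of slide below 0.02 m/s); the robot touches nothing.
It fails at once if the jar is pushed more than 30 mm or tipped over (distance of jar from where it was at the start of the episode above 0.03 m or angle between jar's own z axis and vertical above 0.4 rad).
It fails at once if the bottle is pushed more than 30 mm or tipped over (distance of oil from where it was at the start of the episode above 0.03 m or angle between oil's own z axis and vertical above 0.4 rad).
It fails at once if the bin is pushed more than 30 mm or tipped over (distance of bin from where it was at the start of the episode above 0.03 m or angle between bin's own z axis and vertical above 0.4 rad).
It fails at once if the chamber slide is dropped or flung: moving faster than 0.7 m/s (a fall of 25 mm) with nothing in the fingers (linear speed of slide above 0.7 m/s and contact force between the fingers and anything else below 0.3 N).
It also fails if it takes over 72 s, if anything falls off the work surface, if the arm or the gripper's body presses on something with over 40 N, if the wrist force passes 120 N, or if a joint passes its speed limit or range.

### The arm

A 6-joint arm with a two-finger parallel gripper is mounted at the origin on the work surface. World frame = base frame: x ahead of the robot, y to its left, z up, the work surface at z = 0. Lengths are in m, angles in rad, forces in N, time in s.
With the tool pointing down it reaches from about 0.425 to 0.95 m from the base axis. Payload 3.5 kg.
Tool frame: the origin (TCP) lies at the very end of the fingers, on their centre line; the grasp point (between the pads) lies ctrl.tcp_to_grasp behind it (ctrl.tcp_to_grasp is the distance from the TCP to the grasp point, in m); z points along the fingers, y is the line along which they close (so a half turn about z gives the same grasp; the last joint's range is limited). The gripper opens to 85 mm and grips with 20 to 120 N. Pads are 22 mm wide; open, the fingers measure 114 mm over their backs; the gripper's body (76 mm by 85 mm) begins 54 mm behind the grasp point. The pads swing forward as they close: fully open they stand 13 mm farther back than shut.
Start: joints at [1.182, 0.286, 1.577, -0, 1.279, -0.15], TCP at [0.16, 0.656, 0.231] pointing down, gripper open.
Joint ranges: [-2.77, 2.77], [-0.9, 2.22], [0.21, 2.48], [-1.53, 4.67], [0.24, 2.81], [-2.84, 2.84]. Speed limits (rad/s): [2.79, 2.79, 3.14, 3.14, 3.14, 3.14].

### API

Orientations are given as [roll, pitch, yaw] about the fixed x, y, z axes, in that order (R = Rz(yaw) Ry(pitch) Rx(roll)).
In Python, from plant import observe, imaging, ctrl gives the robot as it stands.
- The arm moves only by the tool carry_out, never from a script. Its argument "targets" is a list of rows, each a list of 6 numbers: the shift along the tool's x, y, z in mm, then the turn, a rotation vector about the tool's x, y, z in degrees. In form: [[dx, dy, dz, ax, ay, az], ...]. A call has exactly 8 rows; each row shifts and turns the commanded pose from where the row before left it, along the tool's axes as they then stand; what a row does not reach is not made up. A row lasts 1/8 s, in which the tool goes at most 62.5 mm and 10.7 degrees, less where a joint would pass 70% of its speed; a pose out of reach is approached as far as the arm can. A call with a gripper value outside its range is refused whole. "fingers" is the opening, from 0 (shut) to 1 (fully open), set as the call begins (left out, the last holds). The fingers move at their own pace and stop on an object; the grip force is fixed at half the most. Time passes only in rows, so rows that do not move let the fingers close, or fill a call up. It gives the time, the measured TCP pose, the force, the opening and the grip force at its end, in the units of the state.
- observe(): the state, without advancing time (a new reading comes with each control period).
- imaging.camera(name): name is "side" or "top"; returns the picture (384x512x3 uint8, red, green, blue); there is no depth.
- imaging.camera_model(name): a dict with "fx", "fy", "cx", "cy" (pixels), "rvec" (rotation vector, rad) and "tvec" (3), from world to camera coordinates, as OpenCV has them. Camera axes: x right, y down, z forward; pixel columns grow to the right and rows downward; lengths in m; the calibration is good to about 2 mm. A picture is of the moment at which its call begins. camera_model takes no time and is no camera call.
- ctrl.job_done(): hands the job in; it is judged then, once.
The state is a dict: "time_s": time; "joints": joint angles; "qd": joint speeds; "effort": joint torques, N m; "tcp_pos": TCP position; "tool_rot": TCP orientation; "ft_force": force on the tool from outside, world axes, zero at the start; "ft_torque": the same for the moment, N m; "opening": finger opening in m; "finger_force": force on a finger pad.
Only numpy, scipy, OpenCV 4.12 (cv2) and the standard library are available. Lean on these libraries where they do the work, as an engineer would, in place of code of your own. Each camera call takes 0.05 s, during which the arm holds its last target. There are 200 camera calls.

## Working session

There is one attempt and no reset: what is moved stays moved. The work goes in short steps, Python scripts to look and compute and a tool call to move; the robot and the scene stay as the last step left them, time stands still between calls to the robot, and variables do not carry over. Pictures are saved under pics/ and viewed, at most 10 in all, crops included, and the job is handed in when it is done.

Besides the shell and the picture viewer there is one more tool, called after "Emit:" by a JSON object that holds its "method" and its "body", one argument or row to a line. carry_out: Moves the arm, as the interface text tells. Its arguments: {"type":"object","properties":{"targets":{"type":"array","items":{"type":"array","items":{"type":"number"}}},"fingers":{"type":"number"}},"required":["targets"]}

```bash
ls; mkdir -p pics
python3 - <<'E'
from plant import observe, imaging, ctrl
import cv2
s=observe(); print(s, ctrl.tcp_to_grasp)
for n in("side","top"):
    cv2.imwrite(f"pics/{n}0.png",imaging.camera(n)[:,:,::-1]); print(n,imaging.camera_model(n))
E
```

```text
pics
{'time_s': 0.0, 'joints': array([ 1.18198723e+00,  2.87174156e-01,  1.57817441e+00, -3.94842676e-06,
        1.27858603e+00, -1.49997527e-01]), 'qd': array([ 3.49687422e-04, -2.88601154e-04,  1.20410843e-03,  2.38746758e-05,
       -1.27277410e-03, -1.44409393e-03]), 'effort': array([-2.23648603e-03, -4.05988204e+01, -2.92616272e+01, -2.69021220e-04,
        5.95155812e-03,  5.00954840e-06]), 'tcp_pos': array([0.15939031, 0.65523978, 0.22994291]), 'tool_rot': array([-3.13927643e+00, -3.46234822e-04,  2.90278183e+00]), 'ft_force': array([ 1.10063798,  1.44150897, -0.62145759]), 'ft_torque': array([ 0.02911328, -0.01432191,  0.02269624]), 'finger_force': 0.0, 'opening': 0.08516120927637488} 0.0187
side {'fx': 409.4122095090133, 'fy': 409.4122095090133, 'cx': 252.96562916649805, 'cy': 189.7059826666828, 'rvec': array([ 2.10700209, -0.17726039,  0.09789451]), 'tvec': array([-0.53793548,  0.13004654,  0.90160349])}
top {'fx': 412.9000226830025, 'fy': 412.9000226830025, 'cx': 255.46824697207387, 'cy': 183.98757104724586, 'rvec': array([ 2.13020786, -2.17927959,  0.10789463]), 'tvec': array([0.10693649, 0.55936095, 1.15205021])}
```

View pics/top0.png

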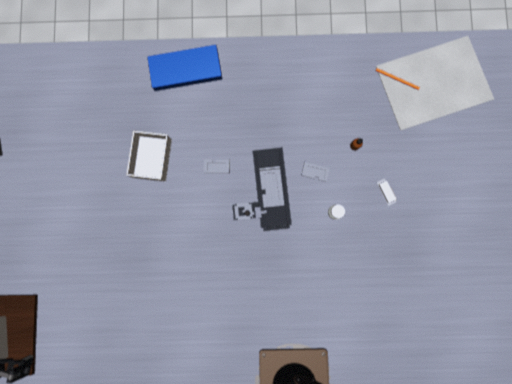

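View pics/side0.png

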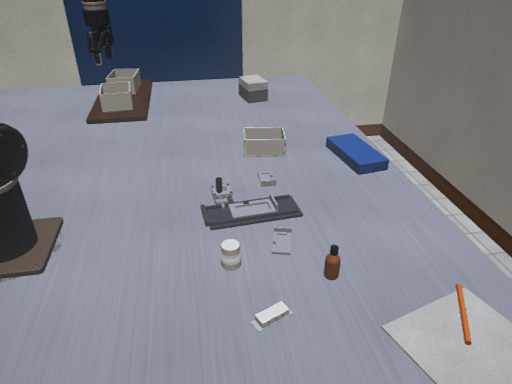

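Top view: dock at (271,190), with a tray in its channel at (271,187) and gate and knob at (244,211). Slide at (387,191), jar (337,212), bottle (357,144), bin (149,156).
Tray candidates: (271,187) in the dock, and small plates at (217,167) and (315,171). The largest, in the dock, fits the description. I'll confirm it with an enlarged crop.

```bash
cat > h.py <<'E'
import numpy as np, cv2
from plant import observe, imaging, ctrl
def P(n):
    m=imaging.camera_model(n); R=cv2.Rodrigues(np.array(m["rvec"]))[0]
    K=np.array([[m["fx"],0,m["cx"]],[0,m["fy"],m["cy"]],[0,0,1]]); return K,R,np.array(m["tvec"])
def back(n,u,v,z):
    K,R,t=P(n); d=R.T@np.linalg.solve(K,[u,v,1]); c=-R.T@t
    return c+d*(z-c[2])/d[2]
def proj(n,p):
    K,R,t=P(n); q=K@(R@np.asarray(p)+t); return q[:2]/q[2]
E
python3 - <<'E'
import cv2,numpy as np
a=cv2.imread("pics/top0.png"); b=cv2.imread("pics/side0.png")
c1=cv2.resize(a[140:240,225:300],None,fx=6,fy=6,interpolation=cv2.INTER_CUBIC)
cv2.imwrite("pics/c1.png",c1)
c2=cv2.resize(b[165:235,190:310],None,fx=6,fy=6,interpolation=cv2.INTER_CUBIC)
c3=cv2.resize(a[170:215,360:410],None,fx=6,fy=6,interpolation=cv2.INTER_CUBIC)
cv2.imwrite("pics/c2.png",c2)
o=np.zeros((600,450+300,3),np.uint8); o[:,:450]=c1;o[:270,450:]=c3; cv2.imwrite("pics/c13.png",o)
E
```

```text
(no output)
```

View pics/c13.png

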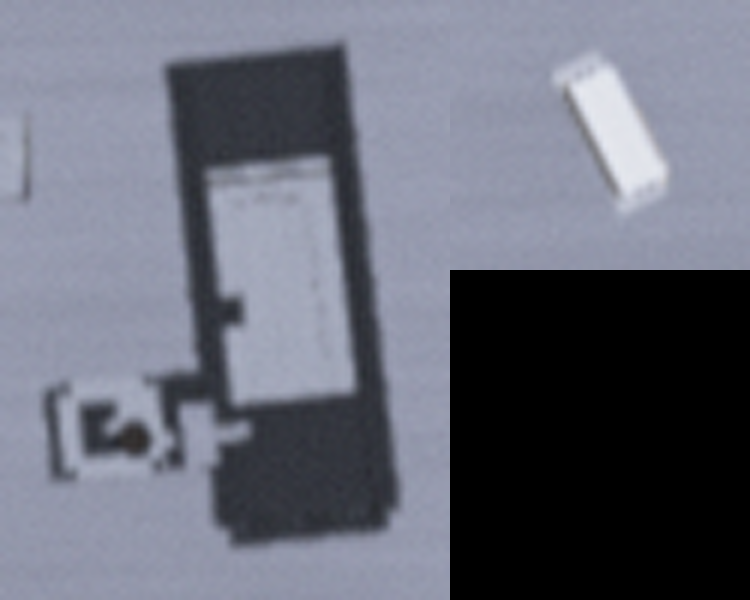

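View pics/c2.png

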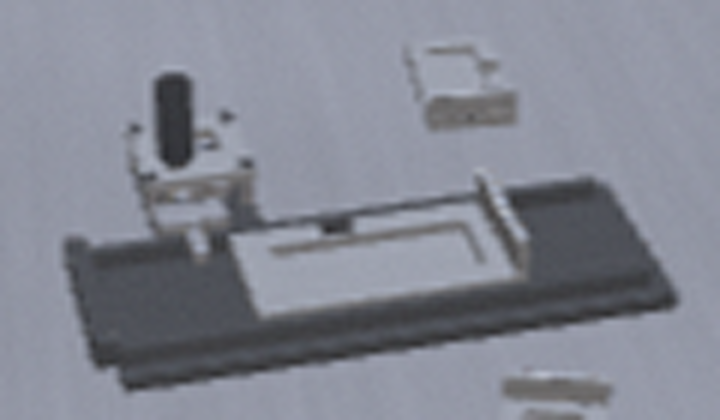

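The crops confirm it: the aluminium tray with raised lip and left notch sits in the dock channel beyond the bolt. The knob is at c1 (133,437) and the slide at c3 (160,130).

```bash
cat > m.py <<'E'
from h import *
f=lambda x,y,x0,y0:((x+.5)/6-.5+x0,(y+.5)/6-.5+y0)
T=lambda x,y,z: back("top",*f(x,y,225,140),z)
S=lambda x,y,z: back("side",*f(x,y,190,165),z)
pr=lambda n,p:print(n,np.round(np.array(p)*1000,1))
E
python3 - <<'E'
from m import *
L=[T(167,65,.016),T(197,352,.016)]; R=[T(345,43,.016),T(398,490,.016)]
for a,b in(L,R): d=a-b; print("yaw",np.degrees(np.arctan2(d[1],d[0])))
pr("L",L);pr("R",R)
pr("farmid",(L[0]+R[0])/2); pr("width",np.linalg.norm(L[0]-R[0]))
pr("knob top T",T(133,437,.0675)); pr("knob top S",S(173,80,.0675)); pr("knob foot S",S(177,162,.0295))
pr("tray corners T near",[T(232,405,.017),T(357,390,.017)])
pr("lip T outer",[T(207,170,.034),T(330,157,.034)])
pr("lip S",[S(482,172,.034),S(525,250,.034)])
pr("tray near S",[S(230,235,.017),S(262,318,.017)])
g=lambda x,y,z: back("top",*f(x-450,y,360,170),z)
pr("slide glass corners",[g(*p,.002) for p in((553,75),(597,50),(668,185),(622,212))])
pr("lid",[g(*p,.016) for p in((565,88),(607,65),(668,172),(627,198))])
for n,q in(("jar",(337,212)),("oil",(357,144)),("bin",(149,156))): pr(n,back("top",*q,.05))
for c,x in(("top",(.5,-.3,0)),("side",(.5,-.3,0))): print(proj(c,x))
E
```

```text
yaw 4.6701803463066796
yaw 4.970974997600107
L [[663.2 101.2  16. ]
 [521.9  89.7  16. ]]
R [[671.9  13.8  16. ]
 [453.3  -5.2  16. ]]
farmid [667.6  57.5  16. ]
width 87.9
knob top T [479.1 119.5  67.5]
knob top S [477.1 118.9  67.5]
knob foot S [476.7 114.9  29.5]
tray corners T near [[495.8  73.4  17. ]
 [501.7  13.   17. ]]
lip T outer [[607.9  82.7  34. ]
 [612.8  23.6  34. ]]
lip S [[602.1  77.7  34. ]
 [607.1  16.3  34. ]]
tray near S [[494.3  73.3  17. ]
 [499.9  11.2  17. ]]
slide glass corners [[ 562.4 -261.2    2. ]
 [ 574.2 -283.3    2. ]
 [ 507.3 -313.9    2. ]
 [ 494.7 -290.9    2. ]]
lid [[ 554.4 -262.7   16. ]
 [ 565.1 -283.5   16. ]
 [ 512.6 -309.7   16. ]
 [ 500.6 -289.4   16. ]]
jar [ 475.4 -132.4   50. ]
oil [ 667.5 -197.8   50. ]
bin [647.6 397.   50. ]
[391.07877661 203.07830941]
[255.79173618 325.84591674]
```

Emit:
{"method": "carry_out", "body": {
  "targets": [
    [-40,-40,8,0,0,0],
    [-40,-40,8,0,0,0],
    [-40,-40,8,0,0,0],
    [-40,-40,8,0,0,0],
    [-40,-40,8,0,0,0],
    [-40,-40,8,0,0,0],
    [-40,-40,8,0,0,0],
    [-40,-40,8,0,0,0]
  ],
  "fingers": 0.5
}}

```text
time_s: 1.1
tcp_pos: [0.3953, 0.2675, 0.1668]
tool_rot: [-3.142, -0.0, 2.903]
ft_force: [-0.2, 0.8, 0.1]
opening: 0.0426
finger_force: 0.0
```

Emit:
{"method": "carry_out", "body": {
  "targets": [
    [-40,-40,10,0,0,0],
    [-40,-40,10,0,0,0],
    [-37,-45,10,0,0,0],
    [0,0,15,0,0,-9],
    [0,0,10,0,0,-9.5],
    [0,0,0,0,0,0],
    [0,0,0,0,0,0],
    [0,0,0,0,0,0]
  ]
}}

```text
time_s: 2.1
tcp_pos: [0.4793, 0.1204, 0.113]
tool_rot: [-3.142, 0.001, -3.058]
ft_force: [0.6, 0.3, -0.1]
opening: 0.0427
finger_force: 0.0
```

```bash
cat >> m.py <<'E'
from scipy.spatial.transform import Rotation as Ro
def go(x,y,z,yaw):
    s=observe(); R=Ro.from_euler("xyz",s["tool_rot"]); G=Ro.from_euler("xyz",[np.pi,0,np.radians(yaw)])
    print("t",s["time_s"],"tcp",np.round(s["tcp_pos"]*1000,1),"rpy",np.round(np.degrees(s["tool_rot"]),1),"F",np.round(s["ft_force"],1),"open",round(s["opening"]*1000,1))
    print("shift mm",np.round(R.inv().apply(np.array([x,y,z])-s["tcp_pos"]*1000),1),"turn",np.round(np.degrees((R.inv()*G).as_rotvec()),1))
E
python3 - <<'E'
from m import *
go(478,119,33,184.85)
a=imaging.camera("top");b=imaging.camera("side")
o=np.zeros((560,800,3),np.uint8)
o[:,:390]=cv2.resize(a[160:230,220:285],(390,560))[:,:,::-1][:560,:390]
o[:,400:]=cv2.resize(b[130:228,180:250],(400,560))[:,:,::-1]
cv2.imwrite("pics/k.png",o)
E
```

```text
t 2.1 tcp [479.3 120.4 113. ] rpy [-1.800e+02  1.000e-01 -1.752e+02] F [ 0.6  0.3 -0.1] open 42.7
shift mm [ 1.5 -1.3 80. ] turn [-0.   0.1 -0.1]
```

View pics/k.png

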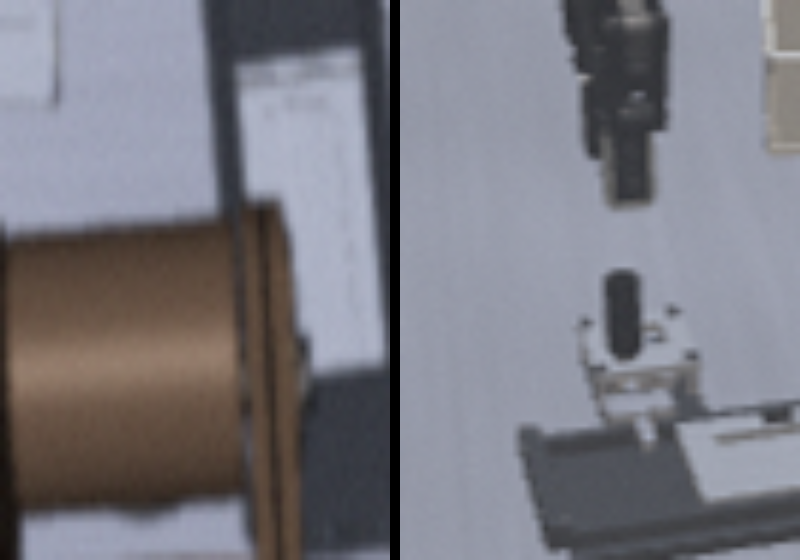

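Side view: the fingers at crop (630,200) are straight above the knob top at (622,275). I'll go down and grip.

Emit:
{"method": "carry_out", "body": {
  "targets": [
    [1,-1,20,0,0,0],
    [0,0,20,0,0,0],
    [0,0,20,0,0,0],
    [0,0,19,0,0,0],
    [0,0,0,0,0,0],
    [0,0,0,0,0,0],
    [0,0,0,0,0,0],
    [0,0,0,0,0,0]
  ]
}}

```text
time_s: 3.2
tcp_pos: [0.4787, 0.119, 0.0341]
tool_rot: [-3.141, 0.002, -3.058]
ft_force: [-0.2, 0.1, -1.0]
opening: 0.0429
finger_force: 0.0
```

Emit:
{"method": "carry_out", "body": {
  "targets": [
    [0,0,0,0,0,0],
    [0,0,0,0,0,0],
    [0,0,0,0,0,0],
    [0,0,0,0,0,0],
    [0,0,0,0,0,0],
    [0,0,0,0,0,0],
    [0,0,0,0,0,0],
    [0,0,0,0,0,0]
  ],
  "fingers": 0
}}

```text
time_s: 4.2
tcp_pos: [0.4784, 0.1195, 0.0338]
tool_rot: [3.141, 0.001, -3.058]
ft_force: [-1.3, 5.0, 5.1]
opening: 0.0142
finger_force: 58.6
```

Emit:
{"method": "carry_out", "body": {
  "targets": [
    [0,4,0,0,0,0],
    [0,4,0,0,0,0],
    [0,4,0,0,0,0],
    [0,4,0,0,0,0],
    [0,3,0,0,0,0],
    [0,1,0,0,0,0],
    [0,0,0,0,0,0],
    [0,0,0,0,0,0]
  ]
}}

```text
time_s: 5.2
tcp_pos: [0.4772, 0.1369, 0.0338]
tool_rot: [-3.137, 0.001, -3.056]
ft_force: [-0.3, -6.9, 4.8]
opening: 0.0143
finger_force: 59.1
```

Emit:
{"method": "carry_out", "body": {
  "targets": [
    [0,1,0,0,0,0],
    [0,1,0,0,0,0],
    [0,0.5,0,0,0,0],
    [0,0,0,0,0,0],
    [0,0,0,0,0,0],
    [0,0,0,0,0,0],
    [0,0,0,0,0,0],
    [0,0,0,0,0,0]
  ]
}}

```text
time_s: 6.2
tcp_pos: [0.477, 0.1393, 0.0338]
tool_rot: [-3.137, 0.001, -3.056]
ft_force: [0.1, -7.2, 5.6]
opening: 0.0144
finger_force: 59.1
```

Emit:
{"method": "carry_out", "body": {
  "targets": [
    [0,1,0,0,0,0],
    [-3,0,0,0,0,0],
    [-3,0,0,0,0,0],
    [-3,0,0,0,0,0],
    [-3,0,0,0,0,0],
    [-3,0,0,0,0,0],
    [-1,0,0,0,0,0],
    [0,0,0,0,0,0]
  ]
}}

```text
time_s: 7.2
tcp_pos: [0.4924, 0.1415, 0.0337]
tool_rot: [-3.137, -0.001, -3.056]
ft_force: [-1.6, -6.9, 7.0]
opening: 0.0147
finger_force: 59.2
```

Emit:
{"method": "carry_out", "body": {
  "targets": [
    [-1,0,0,0,0,0],
    [0,0,0,0,0,0],
    [0,-3,0,0,0,0],
    [0,-3,0,0,0,0],
    [0,-3,0,0,0,0],
    [0,0,0,0,0,0],
    [0,0,0,0,0,0],
    [0,0,0,0,0,0]
  ]
}}

```text
time_s: 8.2
tcp_pos: [0.4933, 0.1331, 0.0337]
tool_rot: [-3.138, -0.003, -3.056]
ft_force: [-4.7, -5.3, 8.8]
opening: 0.014
finger_force: 59.3
```

Emit:
{"method": "carry_out", "body": {
  "targets": [
    [0,0,0,0,0,0],
    [0,0,0,0,0,0],
    [0,0,0,0,0,0],
    [0,0,0,0,0,0],
    [0,0,0,0,0,0],
    [0,0,0,0,0,0],
    [0,0,0,0,0,0],
    [0,0,0,0,0,0]
  ],
  "fingers": 0.5
}}

```text
time_s: 9.2
tcp_pos: [0.4938, 0.1349, 0.0333]
tool_rot: [-3.142, 0.0, -3.058]
ft_force: [0.5, 0.5, 0.7]
opening: 0.0427
finger_force: 0.0
```

Emit:
{"method": "carry_out", "body": {
  "targets": [
    [0,0,-20,0,0,0],
    [0,0,-20,0,0,0],
    [0,0,-20,0,0,0],
    [-50,0,0,0,0,0],
    [-50,0,0,0,0,0],
    [-45,-20,0,0,0,0],
    [0,-50,0,0,0,0],
    [0,0,0,0,0,0]
  ],
  "fingers": 0
}}

```text
time_s: 10.2
tcp_pos: [0.6448, 0.0745, 0.0928]
tool_rot: [-3.141, -0.001, -3.061]
ft_force: [0.5, 0.9, -0.1]
opening: 0.0002
finger_force: 0.0
```

Run:
```python
from m import *
go(640,54,20,184.85)
b=imaging.camera("side");a=imaging.camera("top")
o=np.zeros((560,800,3),np.uint8)
o[:,:390]=cv2.resize(a[160:230,220:285],(390,560))[:,:,::-1]
o[:,400:]=cv2.resize(b[165:235,190:260],(400,560))[:,:,::-1]
cv2.imwrite("pics/k2.png",o)
```

```text
t 10.2 tcp [644.8  74.5  92.8] rpy [-180.    -0.  -175.4] F [ 0.5  0.9 -0.1] open 0.2
shift mm [  6.4 -20.   72.9] turn [-0.  -0.  -0.3]
```

View pics/k2.png

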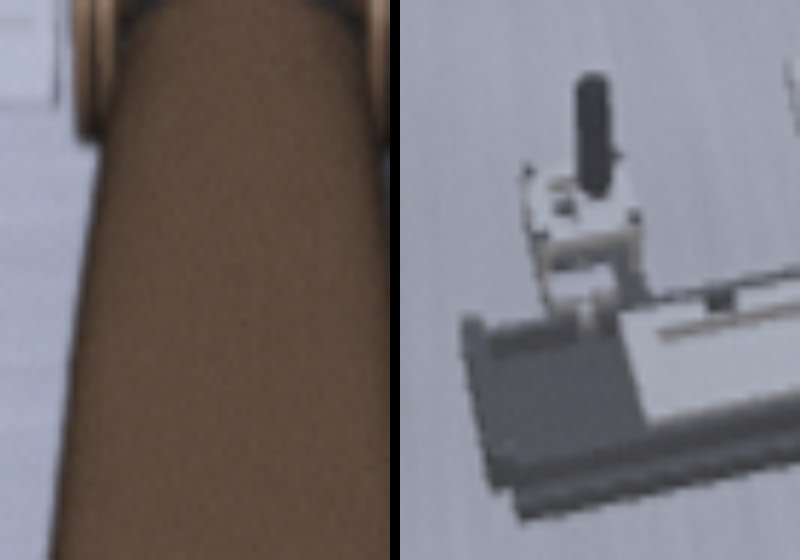

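The knob stands in the holding notch, at crop (597,190), and the bolt is clear of the channel. Next I hook the lip from beyond and drag the tray.

Emit:
{"method": "carry_out", "body": {
  "targets": [
    [0,-20,24,0,0,-0.3],
    [0,0,24,0,0,0],
    [0,0,24,0,0,0],
    [10,0,0,0,0,0],
    [10,0,0,0,0,0],
    [10,0,0,0,0,0],
    [10,0,0,0,0,0],
    [0,0,0,0,0,0]
  ]
}}

```text
time_s: 11.3
tcp_pos: [0.6055, 0.0538, 0.0221]
tool_rot: [-3.141, 0.0, -3.052]
ft_force: [0.5, -0.4, -0.8]
opening: 0.0002
finger_force: 0.0
```

Emit:
{"method": "carry_out", "body": {
  "targets": [
    [5,0,0,0,0,0],
    [5,0,0,0,0,0],
    [5,0,0,0,0,0],
    [5,0,0,0,0,0],
    [5,0,0,0,0,0],
    [5,0,0,0,0,0],
    [5,0,0,0,0,0],
    [0,0,0,0,0,0]
  ]
}}

```text
time_s: 12.3
tcp_pos: [0.57, 0.0507, 0.0209]
tool_rot: [3.141, -0.002, -3.052]
ft_force: [2.6, 0.4, 2.1]
opening: -0.0002
finger_force: 1.2
```

Emit:
{"method": "carry_out", "body": {
  "targets": [
    [2,0,0,0,0,0],
    [2,0,0,0,0,0],
    [1,0,0,0,0,0],
    [1,0,0,0,0,0],
    [1,0,0,0,0,0],
    [1,0,0,0,0,0],
    [1,0,0,0,0,0],
    [0,0,0,0,0,0]
  ]
}}

```text
time_s: 13.3
tcp_pos: [0.5621, 0.0498, 0.0212]
tool_rot: [-3.141, -0.0, -3.052]
ft_force: [2.2, -1.0, -0.3]
opening: -0.0001
finger_force: 1.2
```

Emit:
{"method": "carry_out", "body": {
  "targets": [
    [1,0,0,0,0,0],
    [1,0,0,0,0,0],
    [1,0,0,0,0,0],
    [1,0,0,0,0,0],
    [0,0,0,0,0,0],
    [0,0,0,0,0,0],
    [0,0,0,0,0,0],
    [0,0,0,0,0,0]
  ]
}}

```text
time_s: 14.3
tcp_pos: [0.5618, 0.0493, 0.0232]
tool_rot: [-3.14, 0.009, -3.053]
ft_force: [7.6, -0.3, -0.9]
opening: 0.0002
finger_force: 4.0
```

Emit:
{"method": "carry_out", "body": {
  "targets": [
    [-8,0,0,0,0,0],
    [-7,0,0,0,0,0],
    [0,0,-40,0,0,0],
    [0,0,-40,0,0,0],
    [36,44,0,0,0,0],
    [36,45,0,0,0,0],
    [0,0,0,0,0,0],
    [0,0,0,0,0,0]
  ],
  "fingers": 0
}}

```text
time_s: 15.3
tcp_pos: [0.4933, 0.1332, 0.1012]
tool_rot: [-3.141, -0.001, -3.052]
ft_force: [0.8, 1.2, -0.7]
opening: 0.0
finger_force: 0.0
```

Emit:
{"method": "carry_out", "body": {
  "targets": [
    [0,0,0,0,0,0],
    [0,0,0,0,0,0],
    [0,0,0,0,0,0],
    [0,0,0,0,0,0],
    [0,0,0,0,0,0],
    [0,0,0,0,0,0],
    [0,0,0,0,0,0],
    [0,0,0,0,0,0]
  ],
  "fingers": 0.5
}}

```text
time_s: 16.3
tcp_pos: [0.4934, 0.1331, 0.1014]
tool_rot: [3.142, 0.0, -3.052]
ft_force: [0.4, -0.7, -0.8]
opening: 0.0424
finger_force: 0.0
```

Run:
```python
from m import *
go(493.3,133.5,33.5,184.85)
b=imaging.camera("side")
cv2.imwrite("pics/k3.png",cv2.resize(b[130:230,180:310],(780,600))[:,:,::-1])
```

```text
t 16.3 tcp [493.4 133.1 101.4] rpy [ 180.     0.  -174.9] F [ 0.4 -0.7 -0.8] open 42.4
shift mm [ 0.1  0.4 67.9] turn [0.  0.  0.3]
```

View pics/k3.png

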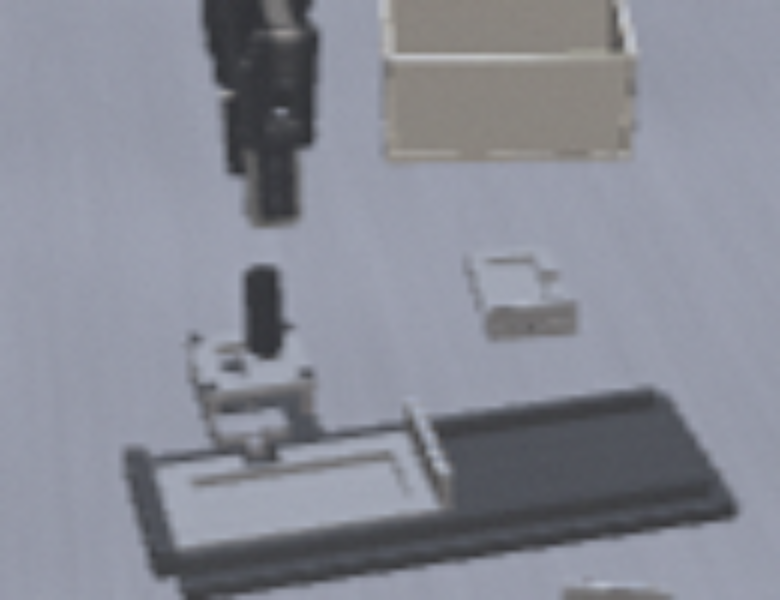

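The tray is against the near stop, its notch at (262,452) lines up with the bolt, and the knob is still held at (265,320). Now I grip the knob and release it.

Emit:
{"method": "carry_out", "body": {
  "targets": [
    [0,0,23,0,0,0],
    [0,0,23,0,0,0],
    [0,0,22,0,0,0],
    [0,0,0,0,0,0],
    [0,0,0,0,0,0],
    [0,0,0,0,0,0],
    [0,0,0,0,0,0],
    [0,0,0,0,0,0]
  ]
}}

```text
time_s: 17.35
tcp_pos: [0.4938, 0.1331, 0.0338]
tool_rot: [-3.142, 0.001, -3.052]
ft_force: [0.4, 0.2, -0.7]
opening: 0.0421
finger_force: 0.0
```

Emit:
{"method": "carry_out", "body": {
  "targets": [
    [0,0,0,0,0,0],
    [0,0,0,0,0,0],
    [0,0,0,0,0,0],
    [0,0,0,0,0,0],
    [0,0,0,0,0,0],
    [0,0,0,0,0,0],
    [0,0,0,0,0,0],
    [0,0,0,0,0,0]
  ],
  "fingers": 0
}}

```text
time_s: 18.35
tcp_pos: [0.4936, 0.133, 0.0335]
tool_rot: [-3.141, 0.0, -3.052]
ft_force: [-1.6, -2.9, 4.0]
opening: 0.0144
finger_force: 58.5
```

Emit:
{"method": "carry_out", "body": {
  "targets": [
    [0,3,0,0,0,0],
    [0,3,0,0,0,0],
    [0,2,0,0,0,0],
    [0,1,0,0,0,0],
    [0,0,0,0,0,0],
    [0,0,0,0,0,0],
    [0,0,0,0,0,0],
    [0,0,0,0,0,0]
  ]
}}

```text
time_s: 19.35
tcp_pos: [0.4929, 0.1408, 0.0335]
tool_rot: [-3.139, -0.0, -3.051]
ft_force: [-0.8, -6.9, 5.1]
opening: 0.0143
finger_force: 58.6
```

Emit:
{"method": "carry_out", "body": {
  "targets": [
    [0,0.7,0,0,0,0],
    [3,0,0,0,0,0],
    [3,0,0,0,0,0],
    [3,0,0,0,0,0],
    [3,0,0,0,0,0],
    [3,0,0,0,0,0],
    [1,0,0,0,0,0],
    [0,0,0,0,0,0]
  ]
}}

```text
time_s: 20.35
tcp_pos: [0.4778, 0.1401, 0.0336]
tool_rot: [-3.139, 0.003, -3.051]
ft_force: [1.1, -7.2, 2.9]
opening: 0.0145
finger_force: 58.4
```

Emit:
{"method": "carry_out", "body": {
  "targets": [
    [0,-4,0,0,0,0],
    [0,-4,0,0,0,0],
    [0,-4,0,0,0,0],
    [0,-4,0,0,0,0],
    [0,-2,0,0,0,0],
    [0,0,0,0,0,0],
    [0,0,0,0,0,0],
    [0,0,0,0,0,0]
  ]
}}

```text
time_s: 21.35
tcp_pos: [0.4792, 0.1233, 0.0336]
tool_rot: [-3.141, 0.003, -3.052]
ft_force: [3.1, -4.5, 0.9]
opening: 0.0143
finger_force: 58.4
```

Emit:
{"method": "carry_out", "body": {
  "targets": [
    [0,0,0,0,0,0],
    [0,0,0,0,0,0],
    [0,0,0,0,0,0],
    [0,0,-20,0,0,0],
    [0,0,-20,0,0,0],
    [0,0,-20,0,0,0],
    [0,0,-20,0,0,0],
    [0,0,0,0,0,0]
  ],
  "fingers": 0.5
}}

```text
time_s: 22.35
tcp_pos: [0.4792, 0.1238, 0.1147]
tool_rot: [3.141, 0.003, -3.052]
ft_force: [0.1, 0.2, -0.4]
opening: 0.0425
finger_force: 0.0
```

Emit:
{"method": "carry_out", "body": {
  "targets": [
    [-4,-58,0,0,0,0],
    [-4,-58,0,0,0,0],
    [-4,-58,0,0,0,0],
    [-4,-58,0,0,0,0],
    [-4,-58,0,0,0,0],
    [-4,-58,0,0,0,0],
    [0,-58,0,0,0,-10],
    [0,0,0,0,0,-10]
  ]
}}

```text
time_s: 23.35
tcp_pos: [0.5379, -0.2825, 0.1119]
tool_rot: [3.141, -0.0, -2.702]
ft_force: [-0.4, 0.3, -0.5]
opening: 0.0429
finger_force: 0.0
```

Run:
```python
from m import *
go(541,-283,5,205)
a=imaging.camera("top");b=imaging.camera("side")
o=np.zeros((600,800,3),np.uint8)
o[:,:390]=cv2.resize(a[165:240,230:285],(390,600))[:,:,::-1]
o[:,400:]=cv2.resize(b[230:350,230:310],(400,600))[:,:,::-1]
cv2.imwrite("pics/k4.png",o)
```

```text
t 23.35 tcp [ 537.9 -282.5  111.9] rpy [ 180.    -0.  -154.8] F [-0.4  0.3 -0.5] open 42.9
shift mm [ -2.6  -1.8 106.9] turn [ 0.  -0.   0.2]
```

View pics/k4.png

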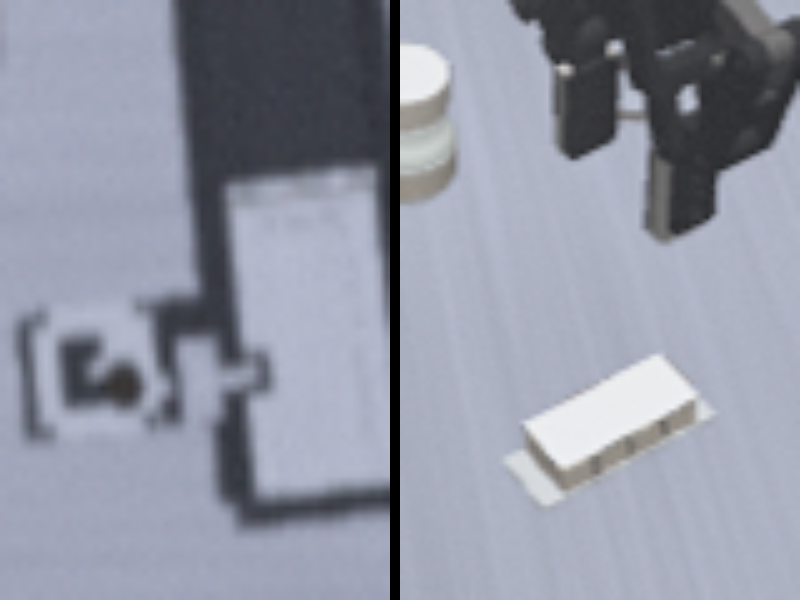

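Top view: the bolt is out into the tray notch at crop (250,372), and the knob is back in line. The side view gives the slide's corners, which I'll use to refine its pose and the tray's.

Run:
```python
from m import *
q=lambda x,y,z: back("side",230+(x-399.5)/5-.5,230+(y+.5)/5-.5,z)
lid=np.array([q(*p,.016) for p in((525,425),(660,353),(697,393),(563,467))]); pr("lid",lid); pr("c",lid.mean(0))
d=lid[1]-lid[0]; e=lid[2]-lid[3]; print(np.degrees(np.arctan2(d[1],d[0])),np.degrees(np.arctan2(e[1],e[0])))
pr("glass",[q(*p,.002) for p in((505,460),(548,507),(715,412))])
K=lambda x,y,z: back("side",180+(x+.5)/6-.5,130+(y+.5)/6-.5,z)
pr("tray lip S",[K(408,402,.034),K(447,480,.034)]); pr("tray near S",[K(155,462,.017),K(177,553,.017)])
pr("pocket edges far L/near L S",[K(398,455,.017),K(193,483,.017)])
W=lambda x,y,z: back("top",230+(x+.5)*55/390-.5,165+(y+.5)/8-.5,z)
pr("T near L, lip outer L",[W(255,498,.017),W(227,183,.034)]); pr("knob top",W(124,385,.0675))
```

```text
lid [[ 499.8 -288.8   16. ]
 [ 554.2 -263.7   16. ]
 [ 563.  -284.6   16. ]
 [ 509.5 -309.3   16. ]]
c [ 531.6 -286.6   16. ]
24.771753987910156 24.81455955126124
glass [[ 492.3 -290.9    2. ]
 [ 503.6 -313.6    2. ]
 [ 571.  -282.     2. ]]
tray lip S [[544.   71.5  34. ]
 [550.2  11.4  34. ]]
tray near S [[437.9  69.9  17. ]
 [442.    3.8  17. ]]
pocket edges far L/near L S [[537.6  58.2  17. ]
 [452.1  51.7  17. ]]
T near L, lip outer L [[439.   68.2  17. ]
 [551.2  76.9  34. ]]
knob top [478.3 118.7  67.5]
```

Emit:
{"method": "carry_out", "body": {
  "targets": [
    [-1,-1,30,0,0,0.2],
    [0,0,30,0,0,0],
    [0,0,25,0,0,0],
    [0,0,15,0,0,0],
    [0,0,6,0,0,0],
    [0,0,0,0,0,0],
    [0,0,0,0,0,0],
    [0,0,0,0,0,0]
  ]
}}

```text
time_s: 24.45
tcp_pos: [0.5403, -0.2798, 0.0084]
tool_rot: [-3.14, 0.001, -2.707]
ft_force: [0.3, -0.2, 0.3]
opening: 0.0427
finger_force: 0.0
```

Emit:
{"method": "carry_out", "body": {
  "targets": [
    [0,0,0,0,0,0],
    [0,0,0,0,0,0],
    [0,0,0,0,0,0],
    [0,0,0,0,0,0],
    [0,0,0,0,0,0],
    [0,0,0,0,0,0],
    [0,0,0,0,0,0],
    [0,0,0,0,0,0]
  ],
  "fingers": 0
}}

```text
time_s: 25.45
tcp_pos: [0.5403, -0.2797, 0.0083]
tool_rot: [-3.14, 0.001, -2.707]
ft_force: [-2.0, 0.4, 5.7]
opening: 0.0226
finger_force: 59.4
```

Emit:
{"method": "carry_out", "body": {
  "targets": [
    [0,0,-2,0,0,0],
    [0,0,-4,0,0,0],
    [0,0,-10,0,0,0],
    [0,0,-20,0,0,0],
    [0,0,-25,0,0,0],
    [0,0,-25,0,0,0],
    [0,0,-10,0,0,0],
    [0,0,0,0,0,0]
  ]
}}

```text
time_s: 26.45
tcp_pos: [0.5403, -0.2797, 0.1048]
tool_rot: [-3.139, 0.001, -2.707]
ft_force: [0.2, 0.3, -0.8]
opening: 0.0219
finger_force: 58.8
```

Run:
```python
from m import *
go(506.4,43.2,60,184.85)
b=imaging.camera("side")
cv2.imwrite("pics/k5.png",cv2.resize(b[200:340,200:320],(514,600))[:,:,::-1])
```

```text
t 26.45 tcp [ 540.3 -279.7  104.8] rpy [-1.799e+02  1.000e-01 -1.551e+02] F [ 0.2  0.3 -0.8] open 21.9
shift mm [-105.3  307.2   44.2] turn [-0.1  0.1 20.1]
```

View pics/k5.png

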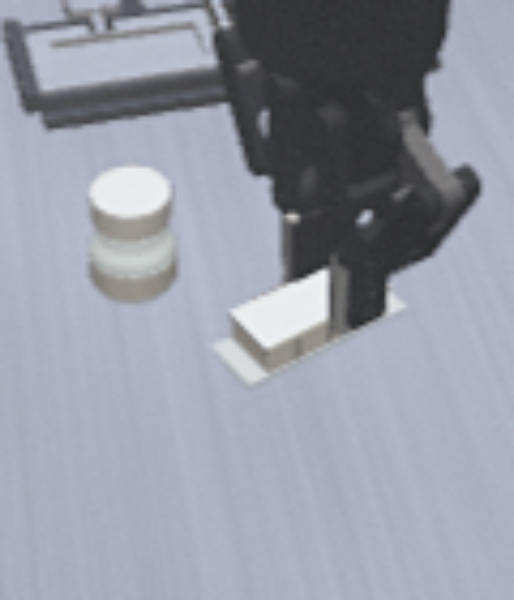

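Corner (215,347) is about 41 px higher than on the bench, so the slide is lifted, and it looks level. Carry it to the tray.

Emit:
{"method": "carry_out", "body": {
  "targets": [
    [-7,20,0,0,0,0],
    [-14,40,0,0,0,0],
    [-17,50,0,0,0,0],
    [-17,50,0,0,0,0],
    [-17,50,0,0,0,0],
    [-17,50,0,0,0,0],
    [-12,35,0,0,0,0],
    [-4,12,0,0,0,0]
  ]
}}

```text
time_s: 27.5
tcp_pos: [0.5036, 0.0461, 0.1021]
tool_rot: [3.14, -0.002, -2.703]
ft_force: [0.4, -0.3, -0.2]
opening: 0.022
finger_force: 58.9
```

Emit:
{"method": "carry_out", "body": {
  "targets": [
    [0,0,0,0,0,5],
    [0,0,0,0,0,8],
    [0,0,10,0,0,7],
    [0,0,15,0,0,0],
    [0,0,15,0,0,0],
    [0,0,4,0,0,0],
    [0,0,0,0,0,0],
    [0,0,0,0,0,0]
  ]
}}

```text
time_s: 28.5
tcp_pos: [0.5061, 0.0433, 0.0598]
tool_rot: [-3.141, 0.001, -3.056]
ft_force: [-0.2, -0.2, -0.5]
opening: 0.0222
finger_force: 58.9
```

Run:
```python
from m import *
go(506.4,43.2,20.5,184.85)
```

```text
t 28.5 tcp [506.1  43.3  59.8] rpy [-1.800e+02  1.000e-01 -1.751e+02] F [-0.2 -0.2 -0.5] open 22.2
shift mm [-0.3 -0.1 39.3] turn [-0.   0.1  0.1]
```

Emit:
{"method": "carry_out", "body": {
  "targets": [
    [0,0,10,0,0,0],
    [0,0,10,0,0,0],
    [0,0,8,0,0,0],
    [0,0,4,0,0,0],
    [0,0,0,0,0,0],
    [0,0,0,0,0,0],
    [0,0,0,0,0,0],
    [0,0,0,0,0,0]
  ]
}}

```text
time_s: 29.5
tcp_pos: [0.5058, 0.0433, 0.0276]
tool_rot: [-3.141, 0.001, -3.056]
ft_force: [0.4, -0.6, -0.7]
opening: 0.022
finger_force: 58.9
```

Run:
```python
from m import *
go(506.4,43.2,20.5,184.85)
b=imaging.camera("side")
cv2.imwrite("pics/k6.png",cv2.resize(b[175:232,192:272],(800,570),interpolation=cv2.INTER_CUBIC)[:,:,::-1])
```

```text
t 29.5 tcp [505.8  43.3  27.6] rpy [-180.     0.  -175.1] F [ 0.4 -0.6 -0.7] open 22.0
shift mm [-0.6 -0.2  7.1] turn [-0.   0.   0.1]
```

View pics/k6.png

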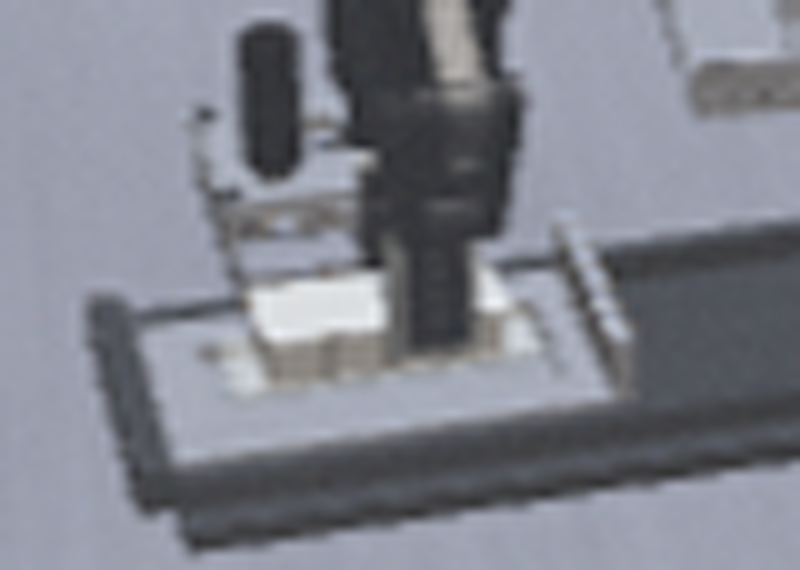

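The slide hovers over the tray pocket, its glass corners at (240,397) and (545,345). I'll compare it numerically with the tray corners in the same picture.

Run:
```python
from m import *
k=lambda x,y,z: back("side",192+(x+.5)/10-.5,175+(y+.5)/10-.5,z)
c,s=np.cos(.0847),np.sin(.0847); D=lambda p:np.array([[c,s],[-s,c]])@((p[:2])*1000-[496,42.3])
for n,p in dict(glassNR=(240,397,.0205),glassFR=(547,345,.0205),lidNR=(270,338,.0353),lidNL=(247,290,.0353),lidFL=(492,266,.0353),trayNR=(172,465,.017),trayNL=(137,325,.017),lipL=(562,215,.034),lipR=(630,340,.034)).items(): print(n,np.round(D(k(*p)),1))
```

```text
glassNR [-37.8 -12.1]
glassFR [38.6 -8.8]
lidNR [-29.6 -10.9]
lidNL [-31.2  11.2]
lidFL [28.6  6.8]
trayNR [-57.4 -30.8]
trayNL [-56.3  30.4]
lipL [51.3 27.4]
lipR [ 53.6 -31.3]
```

Emit:
{"method": "carry_out", "body": {
  "targets": [
    [0,-1,1,0,0,0],
    [0,0,1,0,0,0],
    [0,0,1,0,0,0],
    [0,0,1,0,0,0],
    [0,0,1,0,0,0],
    [0,0,1,0,0,0],
    [0,0,0,0,0,0],
    [0,0,0,0,0,0]
  ]
}}

```text
time_s: 30.55
tcp_pos: [0.5057, 0.0424, 0.0213]
tool_rot: [-3.142, 0.0, -3.056]
ft_force: [-0.8, -0.1, -0.5]
opening: 0.0219
finger_force: 58.9
```

Emit:
{"method": "carry_out", "body": {
  "targets": [
    [0,0,0.5,0,0,0],
    [0,0,0.5,0,0,0],
    [0,0,0.3,0,0,0],
    [0,0,0,0,0,0],
    [0,0,0,0,0,0],
    [0,0,0,0,0,0],
    [0,0,0,0,0,0],
    [0,0,0,0,0,0]
  ]
}}

```text
time_s: 31.55
tcp_pos: [0.5057, 0.0424, 0.0202]
tool_rot: [3.142, -0.0, -3.056]
ft_force: [-1.8, -0.1, 5.3]
opening: 0.0225
finger_force: 59.4
```

Contact on the pocket floor at z = 20.2 mm, which matches the expected 20.3. Release and rise.

Emit:
{"method": "carry_out", "body": {
  "targets": [
    [0,0,0,0,0,0],
    [0,0,0,0,0,0],
    [0,0,0,0,0,0],
    [0,0,0,0,0,0],
    [0,0,0,0,0,0],
    [0,0,0,0,0,0],
    [0,0,0,0,0,0],
    [0,0,0,0,0,0]
  ],
  "fingers": 0.45
}}

```text
time_s: 32.55
tcp_pos: [0.5057, 0.0424, 0.02]
tool_rot: [-3.142, 0.0, -3.056]
ft_force: [0.8, -1.1, 0.7]
opening: 0.0382
finger_force: 0.0
```

Emit:
{"method": "carry_out", "body": {
  "targets": [
    [0,0,-5,0,0,0],
    [0,0,-15,0,0,0],
    [0,0,-30,0,0,0],
    [0,0,-40,0,0,0],
    [0,0,-40,0,0,0],
    [-50,0,0,0,0,0],
    [-50,0,0,0,0,0],
    [-50,0,0,0,0,0]
  ]
}}

```text
time_s: 33.55
tcp_pos: [0.657, 0.0554, 0.152]
tool_rot: [-3.141, 0.002, -3.056]
ft_force: [0.1, -0.3, -0.3]
opening: 0.0381
finger_force: 0.0
```

Run:
```python
from m import *
b=imaging.camera("side")[175:232,192:272].astype(int)
m=((b.min(2)>205)*255).astype(np.uint8)
n,l,st,ce=cv2.connectedComponentsWithStats(m)
i=1+np.argmax(st[1:,4]); print(st[i],ce[i])
c,s=np.cos(.0847),np.sin(.0847)
p=cv2.approxPolyDP(cv2.findContours((l==i).astype(np.uint8),0,1)[0][0],2,True)[:,0]
for z in(.028,):
    for q in [ce[i],*p]: print(q,np.round(np.array([[c,s],[-s,c]])@(back("side",192+q[0],175+q[1],z)[:2]*1000-[496,42.3]),1))
```

```text
[ 25  29  25   8 118] [37.31355932 32.20338983]
[37.31355932 32.20338983] [-1.8 -1.6]
[49 33] [ 24.8 -12.1]
[48 29] [26.4  5.8]
[25 32] [-30.5   6.8]
[27 36] [-29.  -11.5]
```

The lid centre is about 2 mm from the pocket centre when solved at the seated height (28 mm), so the slide is in. Handing in.

```bash
python3 -c "
from plant import ctrl
print(ctrl.job_done())"
```

```text
the job is handed in; nothing more can be done
None
```

The job is handed in at about 34 s, though the hand-in gave no verdict: the pictures show the tray home with the bolt out in its notch and the knob in line, and the slide in the pocket about 2 mm off centre; no move touched the jar, bottle or bin.

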